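# Turn the trivet over onto the serving board

### The arm

A 6-joint arm with a two-finger parallel gripper is mounted at the origin on a cart in front of the work surface, level with it; the furniture and walls round the work are solid. World frame = base frame: x ahead of the robot, y to its left, z up, the work surface at z = 0. Lengths are in mm, angles in degrees, forces in N, time in s.
With the tool pointing down it reaches from about 300 to 850 mm from the base axis. Payload 4.2 kg.
Tool frame: the origin (TCP) lies on the centre line of the jaws, within the pads' length; the fingertips stand 14 mm ahead of it and the grasp point (between the pads) lies 5 mm behind it; z points along the fingers, y is the line along which they close (so a half turn about z gives the same grasp; the last joint's range is limited). The gripper opens to 91 mm and grips with 3 to 60 N. Pads are 32 mm wide; open, the fingers measure 118 mm over their backs; the gripper's body (76 mm by 178 mm) begins 60 mm behind the grasp point.
Start: joints at [66.578, 18.312, 89.639, -0, 72.044, -1.146], TCP at [217.973, 532.099, 227.976] pointing down, gripper open.
Joint ranges: [-177.97, 177.97], [-48.28, 115.42], [12.27, 149.76], [-77.06, 257.06], [2.81, 150.46], [-146.56, 146.56]. Speed limits (degrees/s): [147.25, 147.25, 180, 180, 180, 180].

### API

Orientations are given as [roll, pitch, yaw] about the fixed x, y, z axes, in that order (R = Rz(yaw) Ry(pitch) Rx(roll)).
In Python, from workcell import env gives the robot as it stands.
- The arm moves only by the tool arm_command, never from a script. Its argument "motion" is a list of rows, each an object with "offset": the shift along the tool's x, y, z in m, a list of three; "spin": the turn about the tool's z in rad. In form: [{"offset": [tx, ty, tz], "spin": spin}, ...]. A call has 1 to 5 rows; each row shifts and turns the commanded pose from where the row before left it, along the tool's axes as they then stand; what a row does not reach is not made up. A row lasts 1/8 s, in which the tool goes at most 62.5 mm and 10.7 degrees, less where a joint would pass 70% of its speed; a pose out of reach is approached as far as the arm can. A call with a gripper value outside its range is refused whole. "jaw" is the finger opening in m, from 0 to 0.0912, set as the call begins (left out, the last holds). The fingers move at their own pace and stop on an object; "newtons" is the grip in N (left out, the last holds). Time passes only in rows, so rows that do not move let the fingers close. It gives the time, the measured TCP pose, the force, the opening and the grip force at its end, in the units of the state.
- env.state(): the state, without advancing time (a new reading comes with each control period).
- env.grab_frame(name): name is "scene" or "side" or "wrist"; returns (picture, depth): 400x640x3 uint8, blue, green, red; 400x640 float32, mm along the optical axis (not along the pixel's ray), 0 where there is no reading.
- env.camera_model(name): a dict with "fx", "fy", "cx", "cy" (pixels), "eye" and "rotation" of the camera in the world; the wrist camera has in their place "hand_eye" (4x4, takes a point from camera to tool coordinates, whose origin is the TCP and whose axes are the flange's). Camera axes: x right, y down, z forward; pixel columns grow to the right and rows downward; lengths in mm; the calibration is good to about 2 mm. A picture is of the moment at which its call begins: read the wrist's pose just before it. camera_model takes no time and is no camera call.
- env.job_done(): hands the job in; it is judged then, once.
Trained networks look in the newest picture that a camera, given by its name, has taken for a name from the list of things; names that differ only in an ending like _2 or _b are one class to them, and where a whole thing is asked for, a point or a joint stands for the part that bears it (a point fixed in the world has none). Each returns a list of dicts, best first, with "score" (0 to 1); they miss things now and then, are a little off and sometimes report something else, mostly with a low value. They report only what shows in the picture. A call takes as long as a camera call.
- env.boxes_of(camera, target): "bbox" ([left, top, right, bottom] in pixels, round what is visible of it).
- env.pinpoint(camera, target): "location" ([column, row] in pixels: a listed point, or the origin of a listed thing).
The state is a dict: "time_s": time; "qpos": joint angles; "qvel": joint speeds; "effort": joint torques, N m; "ee_pos": TCP position; "ee_rot": TCP orientation; "force": force on the tool from outside, world axes, zero at the start; "torque": the same for the moment, N m; "gripper_width": finger opening in mm; "gripper_force": force on a finger pad.
Only numpy, scipy, OpenCV 4.12 (cv2) and the standard library are available. Lean on these libraries where they do the work, as an engineer would, in place of code of your own. Each camera call takes 0.05 s, during which the arm holds its last target. There are 200 camera calls.

### The job

The cork trivet lies upside down on the worktop, its ceramic tile underneath. Tip it up on edge against the front edge of the chopping board and over onto the board, then push it on until it lies flat, tile side up, with no part hanging over the board's edge, ready for the hot coffee pot. Do not knock the cup that stands on the board.

Things in the scene. Friction and masses are not known exactly. Their poses are not given: they have to be found in the camera images.
- trivet_centre (a point): Centre of the loose trivet, half-way through its thickness. The trivet is a square cork slab 110 x 110 x 20 mm, about 0.2 kg, too wide to grip, with a white ceramic tile 87 mm square let flush into one side. Its z axis points out of the plain cork side: up at first, down when done; x and y run along its sides. It starts flat on the worktop in front of the board's front edge, up to 13 degrees askew.
- trivet_corner0 (a point): Point on the trivet half-way through its thickness, near its rounded corner: x = +52 mm, y = +52 mm from trivet_centre in its own axes.
- trivet_corner1 (a point): Point on the trivet half-way through its thickness, near its rounded corner: x = +52 mm, y = -52 mm from trivet_centre in its own axes.
- trivet_corner2 (a point): Point on the trivet half-way through its thickness, near its rounded corner: x = -52 mm, y = -52 mm from trivet_centre in its own axes.
- trivet_corner3 (a point): Point on the trivet half-way through its thickness, near its rounded corner: x = -52 mm, y = +52 mm from trivet_centre in its own axes.
- board: Plain wooden chopping board lying flat on the worktop, 220 mm (its x, away from the robot) x 300 mm (its y, leftwards) x 22 mm high, with upright edges; it does not slide. Its origin is the centre of its underside. Its front edge, which serves as the wall, is the long side at x = -110 mm and faces the robot and the trivet; its top is at z = 22 mm.
- cup: Small espresso cup, 63 mm across, 50 mm high, its handle (reaching 45 mm from the origin) towards the front, loose, standing near the left end of the board (its y about 110 mm), clear of where the trivet comes over. Origin at its underside, in the middle of cup and handle.
- trivet: The same trivet; origin at the centre of its tile, 10 mm from trivet_centre, same axes. Edges rounded by 3 mm, sides upright. Cork grips well (friction about 1): with its far side stopped by the board, fingertips low against the middle of the near side, pressing on with 5 to 12 N while they rise, swing it up on its far edge; pushed past upright it falls over onto the board, then still overhanging its front edge.

How it is judged (in metres and radians):
On the way:
1. the trivet is tipped up steeply on edge (at least 40 degrees from level) against the board (angle between trivet_centre's own z axis and vertical between 0.7 and 2.6 rad and contact force between trivet and board above 0.1 N), for 0.05 s.
At the end, for the whole second after the job is handed in: The trivet lies at rest flat on the board (within about 4.5 degrees), tile side up, its centre 27 to 37 mm over the worktop, and no corner point (trivet_corner0..3) is more than 2 mm beyond the outline of the board (angle between trivet_centre's own z axis and vertical above 3.06 rad and z of trivet_centre in the frame of board between 0.027 and 0.037 m and x of trivet_corner0 in the frame of board between -0.112 and 0.112 m and y of trivet_corner0 in the frame of board between -0.152 and 0.152 m and x of trivet_corner1 in the frame of board between -0.112 and 0.112 m and y of trivet_corner1 in the frame of board between -0.152 and 0.152 m and x of trivet_corner2 in the frame of board between -0.112 and 0.112 m and y of trivet_corner2 in the frame of board between -0.152 and 0.152 m and x of trivet_corner3 in the frame of board between -0.112 and 0.112 m and y of trivet_corner3 in the frame of board between -0.152 and 0.152 m and linear speed of trivet below 0.02 m/s); the robot touches nothing.
It fails at once if the cup on the board is shifted by more than 20 mm or tipped (distance of cup from where it was at the start of the episode above 0.02 m or angle between cup's own z axis and vertical above 0.35 rad).
It also fails if it takes over 56 s, if anything falls off the work surface, if the arm or the gripper's body presses on something with over 40 N, if the wrist force passes 120 N, or if a joint passes its speed limit or range.

## Working session

There is one attempt and no reset: what is moved stays moved. The work goes in short steps, Python scripts to look and compute and a tool call to move; the robot and the scene stay as the last step left them, time stands still between calls to the robot, and variables do not carry over. Pictures are saved under pics/ and viewed, at most 12 in all, crops included, and the job is handed in when it is done.

Besides the shell and the picture viewer there is one more tool, called as a command line: name --argument value ..., lists and objects as JSON in quotes. arm_command: Moves the arm, as the interface text tells. Its arguments: {"type":"object","properties":{"motion":{"type":"array"},"jaw":{"type":"number"},"newtons":{"type":"number"}},"required":["motion"]}

```bash
mkdir -p pics; ls
cat > h.py <<'E'
import numpy as np, cv2
from workcell import env
from scipy.spatial.transform import Rotation as R
def cloud(name):
    p,d=env.grab_frame(name); m=env.camera_model(name)
    v,u=np.mgrid[0:400,0:640]
    c=np.stack([(u-m['cx'])/m['fx']*d,(v-m['cy'])/m['fy']*d,d],-1)
    return p,d,c@np.array(m['rotation']).T+np.array(m['eye'])
def st():
    s=env.state(); print({k:np.round(s[k],2).tolist() for k in ('time_s','ee_pos','ee_rot','force','gripper_width')}); return s
E
python3 - <<'E'
from h import *
s=st()
for n in('scene','side'):
    p,d,w=cloud(n); cv2.imwrite(f'pics/{n}1.png',p); np.save(f'{n}.npy',w)
    print(n,env.camera_model(n)['eye'],env.camera_model(n)['rotation'])
    for t in('trivet','board','cup'):
        print(t,[(b['score'],np.round(b['bbox'])) for b in env.boxes_of(n,t)[:2]])
E
```

```text
pics
{'time_s': 0.0, 'ee_pos': [217.79, 531.65, 227.12], 'ee_rot': [-179.9, -0.0, 157.72], 'force': [0.54, -0.29, -0.27], 'gripper_width': 91.32}Traceback (most recent call last):
  File "<stdin>", line 4, in <module>
  File "h.py", line 8, in cloud
    return p,d,c@np.array(m['rotation']).T+np.array(m['eye'])
               ~~~~~~~~~~~~~~~~~~~~~~~~~~~^~~~~~~~~~~~~~~~~~~
ValueError: operands could not be broadcast together with shapes (400,640) (3,)
```

```bash
sed -i "s/np.array(m\['rotation'\]).T/R.from_euler('xyz',m['rotation'],degrees=True).as_matrix().T/" h.py
python3 - <<'E'
from h import *
s=st()
for n in('scene','side'):
    p,d,w=cloud(n); cv2.imwrite(f'pics/{n}1.png',p); np.save(f'{n}.npy',w)
    print(n,env.camera_model(n)['eye'],env.camera_model(n)['rotation'])
    for t in('trivet','board','cup'):
        for b in env.boxes_of(n,t)[:2]:
            x=b['bbox']; q=w[int((x[1]+x[3])/2),int((x[0]+x[2])/2)]
            print(t,round(b['score'],2),np.round(x),np.round(q))
E
```

```text
{'time_s': 0.05, 'ee_pos': [217.79, 531.67, 227.13], 'ee_rot': [-179.9, -0.0, 157.72], 'force': [0.47, 0.36, -0.4], 'gripper_width': 91.15}
scene [  19.27185445 -353.04068195  570.48591908] [-124.15182858    0.32094707  -50.85103903]
trivet 0.95 [310. 220. 377. 273.] [529.  25.  20.]
cup 0.89 [309. 156. 338. 177.] [694. 215.  66.]
cup 0.3 [309. 221. 374. 273.] [527.  29.  19.]
side [ 492.77891476 -555.87506099  640.27649986] [-130.21178069    0.53383946   -8.26869219]
trivet 0.79 [275. 232. 337. 286.] [543.  17.  20.]
board 0.86 [317. 167. 449. 282.] [712.  88.  21.]
board 0.71 [274. 232. 337. 286.] [541.  19.  19.]
cup 0.98 [352. 157. 391. 187.] [711. 203.  71.]
```

View pics/scene1.png

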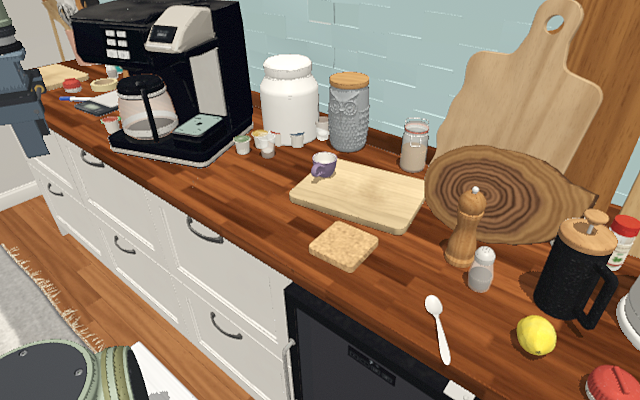

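View pics/side1.png

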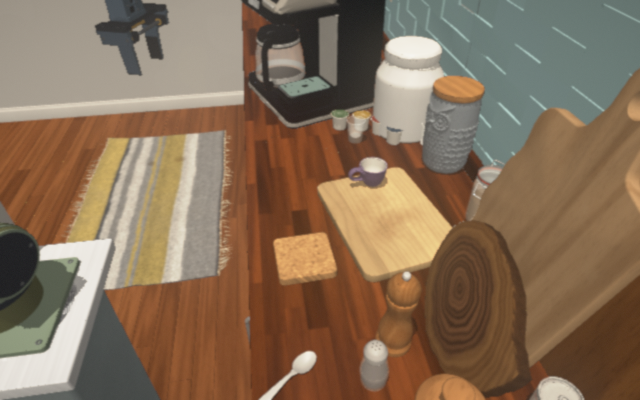

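The scene shows the trivet around (343,246) and the board behind it around (360,195), with the cup at (322,163). I'll fit top-face rectangles to the depth.

Run:
```python
from h import *
B={'scene':([306,216,380,276],[285,155,428,235]),'side':([271,228,341,290],[315,164,452,284])}
for n in B:
    w=np.load(n+'.npy'); p=cv2.imread(f'pics/{n}1.png')
    for nm,b in zip(('trivet','board'),B[n]):
        q=w[b[1]:b[3],b[0]:b[2]].reshape(-1,3)
        q=q[(abs(q[:,2]-21)<8)]
        if nm=='trivet': q=q[q[:,0]<605]
        else: q=q[q[:,0]>595]
        # cluster: largest raster blob
        g=np.zeros((400,400),np.uint8); ij=((q[:,:2]-[400,-200])/2).astype(int); ok=((ij>=0)&(ij<400)).all(1)
        g[ij[ok,1],ij[ok,0]]=1; g=cv2.morphologyEx(g,cv2.MORPH_CLOSE,np.ones((5,5))); g=cv2.morphologyEx(g,cv2.MORPH_OPEN,np.ones((5,5)))
        k,l,s,_=cv2.connectedComponentsWithStats(g); j=1+s[1:,4].argmax()
        pts=np.argwhere(l==j)[:,::-1].astype(np.float32)*2+1+[400,-200]
        r=cv2.minAreaRect(pts.astype(np.float32)); print(n,nm,np.round(r[0]),np.round(r[1]),round(r[2],1),'z',np.median(q[:,2]),'\n',np.round(cv2.boxPoints(r)).tolist())
```

```text
scene trivet [538.  32.] [111. 110.] 3.2 z 19.41513599729194 
 [[480.0, 84.0], [486.0, -26.0], [597.0, -20.0], [591.0, 90.0]]
scene board [725. 121.] [224. 303.] 11.0 z 20.150001516805446 
 [[586.0, 249.0], [644.0, -48.0], [864.0, -6.0], [806.0, 291.0]]
side trivet [540.  28.] [110. 111.] 3.4 z 19.421815447120025 
 [[482.0, 80.0], [489.0, -31.0], [598.0, -24.0], [592.0, 87.0]]
side board [727. 118.] [222. 303.] 10.6 z 19.962667149464323 
 [[590.0, 246.0], [645.0, -52.0], [864.0, -11.0], [808.0, 287.0]]
```

arm_command --motion '[{"offset": [0,0,0],"spin": -0.1445},{"offset": [0,0,0],"spin": -0.1445},{"offset": [0,0,0],"spin": -0.1445},{"offset": [0,0,0],"spin": -0.1445},{"offset": [0,0,0],"spin": 0}]' --jaw 0.05 --newtons 20

```text
time_s: 1.08
ee_pos: [218.0, 532.1, 228.0]
ee_rot: [180.0, 0.0, -169.3]
force: [0.3, 0.4, -0.5]
gripper_width: 49.9
gripper_force: 0.0
```

```bash
cat >> h.py <<'E'
B0=np.array([726,119.]);a=np.deg2rad(10.8)
def tob(p): d=np.asarray(p)[...,:2]-B0; return np.stack([d[...,0]*np.cos(a)+d[...,1]*np.sin(a),-d[...,0]*np.sin(a)+d[...,1]*np.cos(a)],-1)
def bs(): s=st(); print('board xy',np.round(tob(s['ee_pos']),1))
E
python3 -c "
from h import *
bs();print(np.round(env.camera_model('wrist')['hand_eye'],2))"
```

```text
{'time_s': 1.08, 'ee_pos': [217.98, 532.1, 228.02], 'ee_rot': [179.99, 0.01, -169.26], 'force': [0.27, 0.4, -0.52], 'gripper_width': 49.93}
board xy [-421.6  501. ]
[[  -0.     -0.97   -0.26   72.9 ]
 [   1.     -0.      0.     -0.38]
 [  -0.     -0.26    0.97 -156.62]
 [   0.      0.      0.      1.  ]]
```

arm_command --motion '[{"offset": [-0.012,-0.055,0.01],"spin": 0},{"offset": [-0.012,-0.055,0.01],"spin": 0},{"offset": [-0.012,-0.055,0.01],"spin": 0},{"offset": [-0.012,-0.055,0.01],"spin": 0},{"offset": [-0.012,-0.055,0.01],"spin": 0}]'

```text
time_s: 1.7
ee_pos: [329.2, 271.8, 177.9]
ee_rot: [180.0, 0.1, -169.3]
force: [0.8, -0.6, 0.5]
gripper_width: 50.0
gripper_force: 0.0
```

arm_command --motion '[{"offset": [-0.012,-0.055,0.01],"spin": 0},{"offset": [-0.012,-0.055,0.01],"spin": 0},{"offset": [-0.012,-0.055,0.01],"spin": 0},{"offset": [-0.012,-0.055,0.01],"spin": 0},{"offset": [-0.012,-0.055,0.01],"spin": 0}]'

```text
time_s: 2.33
ee_pos: [440.1, 12.7, 128.0]
ee_rot: [180.0, 0.1, -169.3]
force: [1.3, 0.4, 1.3]
gripper_width: 50.1
gripper_force: 0.0
```

```bash
python3 -c "
from h import *
bs()"
```

```text
{'time_s': 2.33, 'ee_pos': [440.11, 12.68, 127.99], 'ee_rot': [180.0, 0.08, -169.34], 'force': [1.32, 0.4, 1.27], 'gripper_width': 50.12}
board xy [-300.8  -50.9]
```

arm_command --motion '[{"offset": [0,0.004,0.04],"spin": 0},{"offset": [0,0,0.04],"spin": 0},{"offset": [0,0,0.02],"spin": 0},{"offset": [0,0,0.008],"spin": 0},{"offset": [-0.015,0,0],"spin": 0}]'

```text
time_s: 2.95
ee_pos: [453.0, 21.3, 20.0]
ee_rot: [180.0, -0.1, -169.2]
force: [0.4, 0.1, 0.3]
gripper_width: 49.8
gripper_force: 0.0
```

arm_command --motion '[{"offset": [-0.01,0,0],"spin": 0},{"offset": [-0.008,0,0],"spin": 0},{"offset": [-0.008,0,0],"spin": 0},{"offset": [-0.008,0,0],"spin": 0},{"offset": [0,0,0],"spin": 0}]'

```text
time_s: 3.58
ee_pos: [488.3, 28.0, 20.1]
ee_rot: [-180.0, 0.2, -169.2]
force: [0.0, 0.0, -0.4]
gripper_width: 49.9
gripper_force: 0.0
```

```bash
python3 -c "
from h import *
bs();p,d=env.grab_frame('wrist');cv2.imwrite('pics/w1.png',p)"
```

```text
{'time_s': 3.58, 'ee_pos': [488.33, 27.97, 20.08], 'ee_rot': [-180.0, 0.17, -169.16], 'force': [0.05, 0.02, -0.44], 'gripper_width': 49.93}
board xy [-250.5  -44.9]
```

View pics/w1.png

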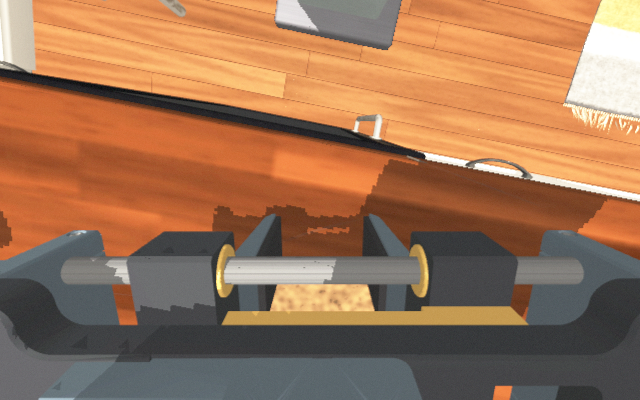

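The wrist view shows both fingers at (265,260) and (380,260), with cork just beyond them at (322,297). Next I push gently on until the board stops it.

arm_command --motion '[{"offset": [-0.005,0,0],"spin": 0},{"offset": [-0.004,0,0],"spin": 0},{"offset": [-0.002,0,0],"spin": 0}]'

```text
time_s: 4.0
ee_pos: [495.7, 29.7, 19.8]
ee_rot: [180.0, -0.2, -169.1]
force: [-4.8, -0.5, 5.1]
gripper_width: 49.8
gripper_force: 2.6
```

arm_command --motion '[{"offset": [-0.0015,0,0],"spin": 0},{"offset": [-0.0015,0,0],"spin": 0}]'

```text
time_s: 4.25
ee_pos: [497.9, 30.1, 19.8]
ee_rot: [180.0, -0.3, -169.1]
force: [-6.7, -1.9, 6.5]
gripper_width: 50.2
gripper_force: 3.4
```

arm_command --motion '[{"offset": [-0.0015,0,0],"spin": 0},{"offset": [-0.0015,0,0],"spin": 0}]'

```text
time_s: 4.5
ee_pos: [501.4, 30.8, 19.9]
ee_rot: [180.0, -0.2, -169.1]
force: [-5.1, -1.8, 6.1]
gripper_width: 49.9
gripper_force: 2.7
```

Run:
```python
from h import *
bs()
p,d,w=cloud('side');cv2.imwrite('pics/s2.png',cv2.resize(p[180:320,220:460],None,fx=3,fy=3))
```

```text
{'time_s': 4.5, 'ee_pos': [501.36, 30.76, 19.86], 'ee_rot': [179.96, -0.24, -169.15], 'force': [-5.06, -1.76, 6.08], 'gripper_width': 49.89}
board xy [-237.2  -44.6]
```

View pics/s2.png

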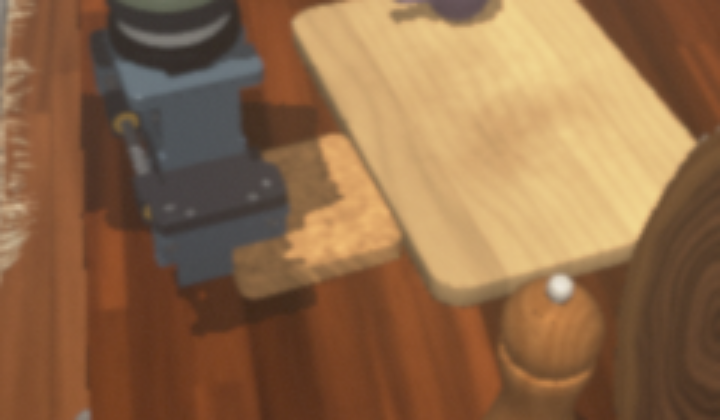

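The trivet now sits square against the board's front edge (crop ≈ (380,200)). I add pressure, then raise.

arm_command --motion '[{"offset": [-0.0015,0,0],"spin": 0},{"offset": [-0.001,0,0],"spin": 0}]'

```text
time_s: 4.8
ee_pos: [503.3, 31.1, 19.8]
ee_rot: [180.0, -0.3, -169.1]
force: [-9.4, -1.9, 8.1]
gripper_width: 50.0
gripper_force: 4.4
```

arm_command --motion '[{"offset": [-0.001,0,-0.004],"spin": 0},{"offset": [-0.0005,0,-0.004],"spin": 0}]'

```text
time_s: 5.05
ee_pos: [503.3, 31.5, 26.6]
ee_rot: [179.9, -0.5, -169.2]
force: [-7.8, -0.4, -0.5]
gripper_width: 50.1
gripper_force: 3.6
```

arm_command --motion '[{"offset": [0,0,-0.005],"spin": 0},{"offset": [0,0,-0.005],"spin": 0}]'

```text
time_s: 5.3
ee_pos: [503.6, 31.6, 36.7]
ee_rot: [179.9, -0.5, -169.2]
force: [-6.0, -0.0, -0.5]
gripper_width: 50.0
gripper_force: 3.0
```

arm_command --motion '[{"offset": [0,0,-0.005],"spin": 0},{"offset": [0,0,-0.005],"spin": 0}]'

```text
time_s: 5.55
ee_pos: [504.8, 31.7, 47.0]
ee_rot: [179.9, -0.3, -169.2]
force: [-4.3, -0.4, -0.2]
gripper_width: 49.9
gripper_force: 2.2
```

Run:
```python
from h import *
bs()
p,d,w=cloud('side');cv2.imwrite('pics/s3.png',cv2.resize(p[180:320,220:460],None,fx=3,fy=3))
```

```text
{'time_s': 5.55, 'ee_pos': [504.76, 31.71, 47.02], 'ee_rot': [179.92, -0.32, -169.18], 'force': [-4.26, -0.37, -0.19], 'gripper_width': 49.9}
board xy [-233.7  -44.3]
```

View pics/s3.png

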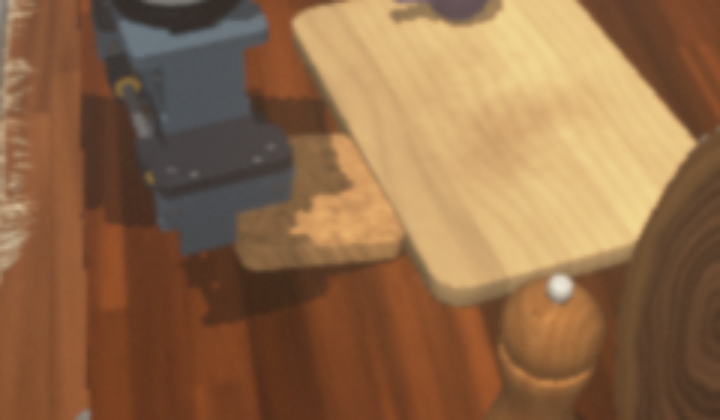

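The near end has lifted about 14° (crop (240,240)). The grip point is sticking, so I follow the arc while keeping pressure along the slab.

arm_command --motion '[{"offset": [-0.0014,0,-0.0042],"spin": 0},{"offset": [-0.0014,0,-0.0043],"spin": 0}]'

```text
time_s: 5.85
ee_pos: [506.6, 32.2, 55.4]
ee_rot: [179.9, -0.5, -169.2]
force: [-7.6, 0.3, 0.3]
gripper_width: 49.9
gripper_force: 3.6
```

arm_command --motion '[{"offset": [-0.0025,0,-0.008],"spin": 0},{"offset": [-0.003,0,-0.008],"spin": 0}]'

```text
time_s: 6.1
ee_pos: [511.7, 33.2, 71.5]
ee_rot: [179.9, -0.5, -169.2]
force: [-8.4, 0.0, 1.2]
gripper_width: 50.0
gripper_force: 3.8
```

arm_command --motion '[{"offset": [-0.004,0,-0.0073],"spin": 0},{"offset": [-0.0045,0,-0.0072],"spin": 0}]'

```text
time_s: 6.35
ee_pos: [519.9, 34.8, 86.2]
ee_rot: [179.9, -0.5, -169.2]
force: [-8.7, -0.5, 3.1]
gripper_width: 50.2
gripper_force: 4.2
```

Run:
```python
from h import *
bs()
p,d,w=cloud('side');cv2.imwrite('pics/s4.png',cv2.resize(p[180:320,220:460],None,fx=3,fy=3))
```

```text
{'time_s': 6.35, 'ee_pos': [519.89, 34.84, 86.22], 'ee_rot': [179.89, -0.51, -169.2], 'force': [-8.67, -0.5, 3.14], 'gripper_width': 50.19}
board xy [-218.2  -44. ]
```

View pics/s4.png

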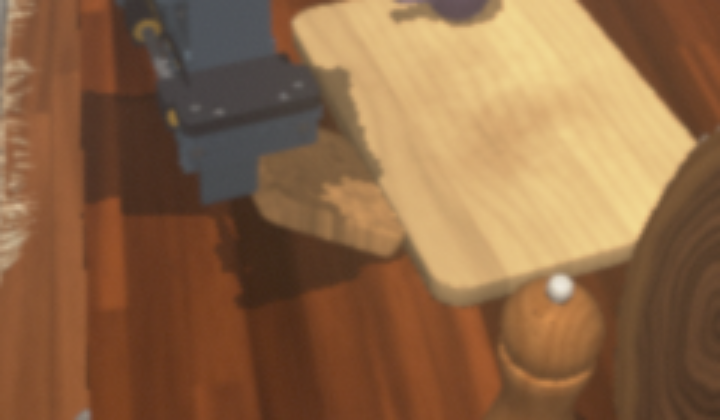

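It is tilted about 38° and tracking the plan (near edge at crop (260,190)). Continuing.

arm_command --motion '[{"offset": [-0.0055,0,-0.0065],"spin": 0},{"offset": [-0.006,0,-0.006],"spin": 0}]'

```text
time_s: 6.65
ee_pos: [533.4, 36.9, 99.5]
ee_rot: [180.0, -0.2, -169.2]
force: [-5.7, -0.0, 5.0]
gripper_width: 50.3
gripper_force: 3.3
```

arm_command --motion '[{"offset": [-0.0067,0,-0.0053],"spin": 0},{"offset": [-0.007,0,-0.0047],"spin": 0}]'

```text
time_s: 6.9
ee_pos: [547.8, 39.5, 110.1]
ee_rot: [180.0, -0.1, -169.2]
force: [-3.3, -0.3, 4.6]
gripper_width: 50.4
gripper_force: 3.6
```

arm_command --motion '[{"offset": [-0.0078,0,-0.0037],"spin": 0},{"offset": [-0.008,0,-0.0028],"spin": 0}]'

```text
time_s: 7.15
ee_pos: [564.4, 42.3, 117.5]
ee_rot: [-180.0, 0.0, -169.2]
force: [-4.7, -1.1, 9.9]
gripper_width: 49.8
gripper_force: 5.6
```

Run:
```python
from h import *
bs()
p,d,w=cloud('side');cv2.imwrite('pics/s5.png',cv2.resize(p[180:320,220:460],None,fx=3,fy=3))
```

```text
{'time_s': 7.15, 'ee_pos': [564.35, 42.3, 117.51], 'ee_rot': [-179.98, 0.04, -169.19], 'force': [-4.75, -1.09, 9.93], 'gripper_width': 49.81}
board xy [-173.2  -45.1]
```

View pics/s5.png

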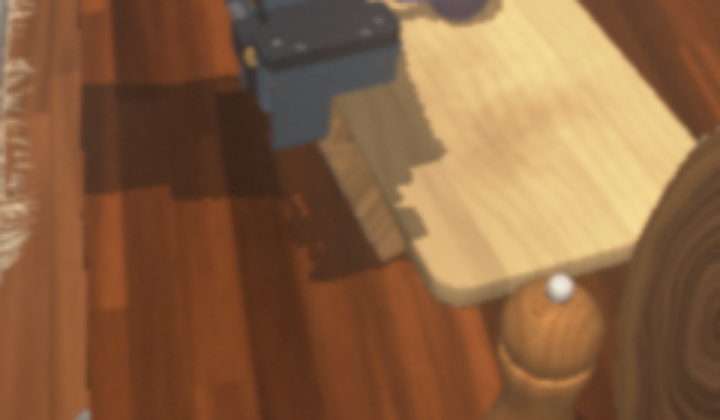

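About 70°, leaning on the board edge (crop (390,240)). On past upright.

arm_command --motion '[{"offset": [-0.0085,0,-0.003],"spin": 0},{"offset": [-0.0085,0,-0.002],"spin": 0}]'

```text
time_s: 7.45
ee_pos: [582.5, 45.6, 122.4]
ee_rot: [-180.0, 0.2, -169.2]
force: [-0.7, -0.9, 3.2]
gripper_width: 50.3
gripper_force: 1.7
```

arm_command --motion '[{"offset": [-0.009,0,-0.001],"spin": 0},{"offset": [-0.009,0,-0.001],"spin": 0}]'

```text
time_s: 7.7
ee_pos: [600.1, 49.3, 123.9]
ee_rot: [-180.0, 0.2, -169.2]
force: [-1.8, 0.3, 6.6]
gripper_width: 50.0
gripper_force: 3.1
```

arm_command --motion '[{"offset": [-0.008,0,-0.0007],"spin": 0},{"offset": [-0.008,0,0],"spin": 0}]'

```text
time_s: 7.95
ee_pos: [615.5, 52.4, 124.2]
ee_rot: [180.0, 0.1, -169.2]
force: [0.3, -0.4, 3.3]
gripper_width: 49.7
gripper_force: 1.7
```

Run:
```python
from h import *
bs()
p,d,w=cloud('side');cv2.imwrite('pics/s6.png',cv2.resize(p[180:320,220:460],None,fx=3,fy=3))
```

```text
{'time_s': 7.95, 'ee_pos': [615.52, 52.4, 124.19], 'ee_rot': [180.0, 0.14, -169.15], 'force': [0.31, -0.44, 3.29], 'gripper_width': 49.71}
board xy [-121.   -44.7]
```

View pics/s6.png

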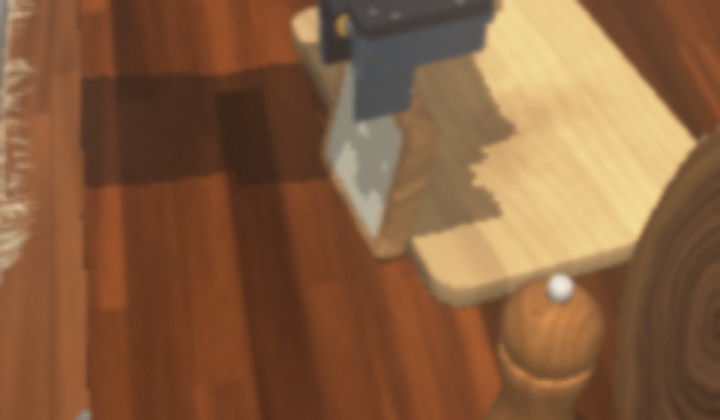

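It stands just past upright, with the white tile facing the robot (crop (370,170)). Pushing on.

arm_command --motion '[{"offset": [-0.008,0,0.001],"spin": 0},{"offset": [-0.008,0,0.0015],"spin": 0}]'

```text
time_s: 8.25
ee_pos: [630.6, 55.4, 121.2]
ee_rot: [180.0, 0.1, -169.2]
force: [1.1, 1.0, 2.9]
gripper_width: 50.0
gripper_force: 1.2
```

arm_command --motion '[{"offset": [-0.009,0,0.002],"spin": 0},{"offset": [-0.009,0,0.002],"spin": 0}]'

```text
time_s: 8.5
ee_pos: [647.5, 58.4, 116.1]
ee_rot: [180.0, -0.1, -169.2]
force: [0.3, 0.1, 0.4]
gripper_width: 50.1
gripper_force: 0.0
```

Run:
```python
from h import *
bs()
p,d,w=cloud('side');cv2.imwrite('pics/s7.png',cv2.resize(p[180:320,220:460],None,fx=3,fy=3))
```

```text
{'time_s': 8.5, 'ee_pos': [647.51, 58.41, 116.09], 'ee_rot': [179.99, -0.11, -169.16], 'force': [0.3, 0.05, 0.37], 'gripper_width': 50.15}
board xy [-88.4 -44.8]
```

View pics/s7.png

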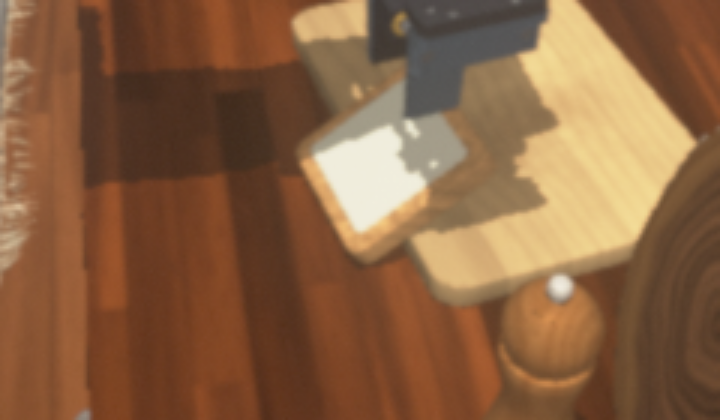

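It is toppling onto the board. I back away above it and measure where it lands.

arm_command --motion '[{"offset": [0,0,-0.02],"spin": 0},{"offset": [0.02,0,-0.02],"spin": 0},{"offset": [0.05,0,0],"spin": 0},{"offset": [0.05,0,0],"spin": 0},{"offset": [0,0,0],"spin": 0}]'

```text
time_s: 9.18
ee_pos: [525.5, 35.3, 156.6]
ee_rot: [180.0, -0.3, -169.2]
force: [0.9, -0.0, -1.1]
gripper_width: 50.1
gripper_force: 0.0
```

```bash
cat > m.py <<'E'
from h import *
bs()
p,d,w=cloud('side');cv2.imwrite('pics/s8.png',cv2.resize(p[160:320,220:460],None,fx=3,fy=3))
v=tob(w); q=w[150:300,250:460].reshape(-1,3); b=v[150:300,250:460].reshape(-1,2)
k=(q[:,2]>31)&(q[:,2]<60)&(abs(b[:,1]+45)<95)&(abs(b[:,0]+70)<110); b=b[k]
print(k.sum(),np.percentile(q[k,2],[5,50,95]).round(1)); r=cv2.minAreaRect(b.astype(np.float32)); print(r, np.round(cv2.boxPoints(r)).tolist(), np.percentile(b,[1,99],axis=0).round())
E
python3 m.py
```

```text
{'time_s': 9.18, 'ee_pos': [525.53, 35.34, 156.58], 'ee_rot': [179.96, -0.25, -169.19], 'force': [0.93, -0.04, -1.06], 'gripper_width': 50.08}
board xy [-212.6  -44.6]
2314 [35.7 40.7 42.5]
((-97.29669189453125, -46.31330871582031), (111.16204833984375, 112.24993133544922), 2.8435184955596924) [[-156.0, 7.0], [-150.0, -105.0], [-39.0, -100.0], [-45.0, 12.0]] [[-152. -102.]
 [ -44.    7.]]
```

The trivet lies on the board, with its centre at board x≈-97 and its near side at ≈-153 (as sized, top ≈42 mm). It needs about 57 mm of pushing.

arm_command --motion '[{"offset": [0,-0.001,0.045],"spin": 0},{"offset": [0,0,0.045],"spin": 0},{"offset": [0,0,0.0225],"spin": 0},{"offset": [-0.02,0,0],"spin": 0},{"offset": [-0.012,0,0],"spin": 0}]'

```text
time_s: 9.85
ee_pos: [563.6, 41.2, 44.1]
ee_rot: [-180.0, 0.1, -169.1]
force: [-0.8, -0.6, -0.8]
gripper_width: 50.5
gripper_force: 0.0
```

arm_command --motion '[{"offset": [-0.006,0,-0.0003],"spin": 0},{"offset": [-0.006,0,-0.0004],"spin": 0},{"offset": [-0.006,0,-0.0004],"spin": 0},{"offset": [-0.006,0,-0.0004],"spin": 0}]'

```text
time_s: 10.35
ee_pos: [584.8, 45.4, 46.2]
ee_rot: [180.0, -0.0, -169.2]
force: [-1.3, -0.5, -1.0]
gripper_width: 50.2
gripper_force: 0.6
```

```bash
python3 m.py
```

```text
{'time_s': 10.35, 'ee_pos': [584.82, 45.42, 46.24], 'ee_rot': [180.0, -0.03, -169.16], 'force': [-1.34, -0.53, -0.97], 'gripper_width': 50.24}
board xy [-152.5  -45.8]
1596 [34.4 40.8 47.9]
((-98.74007415771484, -48.86383819580078), (146.36033630371094, 112.00392150878906), 1.2012189626693726) [[-173.0, 6.0], [-171.0, -106.0], [-24.0, -103.0], [-27.0, 9.0]] [[-170. -103.]
 [ -28.    2.]]
```

View pics/s8.png

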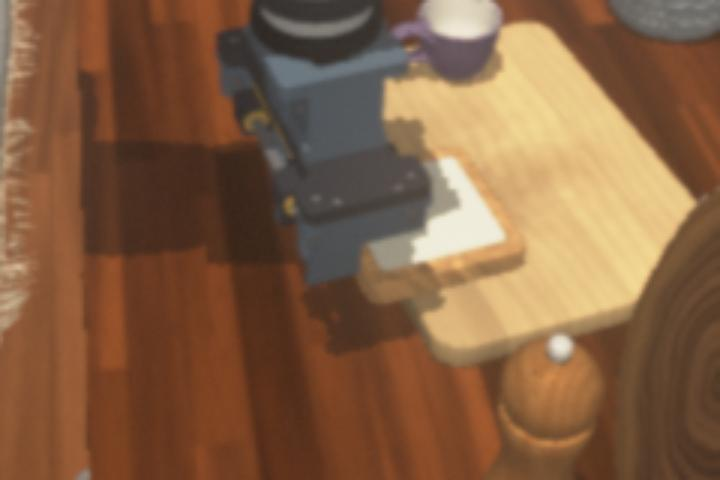

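The trivet is lying flat, sliding on (far edge at crop (490,200)) and clear of the cup. About 42 mm to go.

arm_command --motion '[{"offset": [-0.006,0,0],"spin": 0},{"offset": [-0.006,0,0],"spin": 0},{"offset": [-0.006,0,0],"spin": 0},{"offset": [-0.006,0,0],"spin": 0}]'

```text
time_s: 10.9
ee_pos: [608.7, 50.0, 46.2]
ee_rot: [180.0, -0.0, -169.2]
force: [-3.1, -0.5, 1.7]
gripper_width: 50.1
gripper_force: 1.7
```

arm_command --motion '[{"offset": [-0.006,0,0],"spin": 0},{"offset": [-0.006,0,0],"spin": 0},{"offset": [-0.006,0,0],"spin": 0},{"offset": [0.02,0,0],"spin": 0},{"offset": [0.03,0,0],"spin": 0}]'

```text
time_s: 11.52
ee_pos: [579.1, 44.2, 46.2]
ee_rot: [-180.0, 0.3, -169.2]
force: [-0.5, -0.7, -0.7]
gripper_width: 49.9
gripper_force: 0.0
```

arm_command --motion '[{"offset": [0.03,0,-0.03],"spin": 0},{"offset": [0.05,0,-0.05],"spin": 0},{"offset": [0.03,0,-0.05],"spin": 0},{"offset": [0,0,0],"spin": 0},{"offset": [0,0,0],"spin": 0}]'

```text
time_s: 12.15
ee_pos: [475.8, 24.4, 170.5]
ee_rot: [-180.0, 0.2, -169.2]
force: [-0.2, 0.4, -1.1]
gripper_width: 50.2
gripper_force: 0.0
```

```bash
python3 m.py
```

```text
{'time_s': 12.15, 'ee_pos': [475.85, 24.43, 170.48], 'ee_rot': [-179.99, 0.16, -169.17], 'force': [-0.23, 0.35, -1.13], 'gripper_width': 50.17}
board xy [-263.4  -46. ]
2222 [35.4 40.6 42.7]
((-37.91686248779297, -47.94350051879883), (113.16991424560547, 111.1016845703125), 89.46212768554688) [[-94.0, -104.0], [17.0, -105.0], [18.0, 8.0], [-93.0, 9.0]] [[ -93. -103.]
 [  15.    5.]]
```

View pics/s8.png

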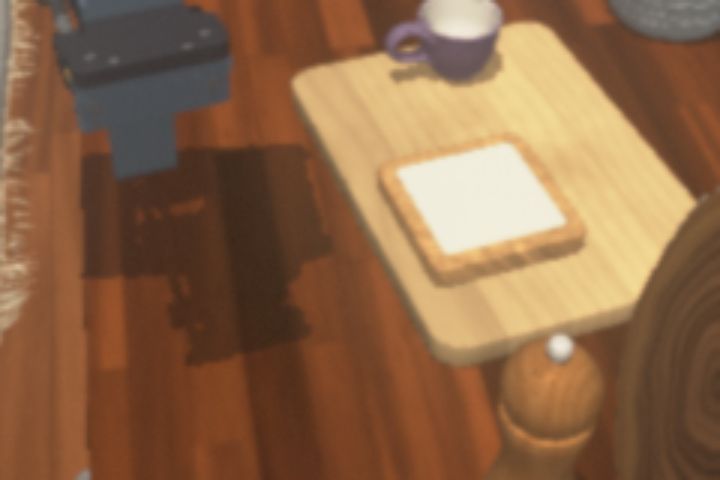

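The trivet lies flat and tile up, fully on the board (crop (480,205)), with a margin of about 17 mm at the front. The cup is untouched and the arm is clear.

```bash
python3 -c "
from workcell import env
print(env.job_done())"
```

```text
the job is handed in; nothing more can be done
None
```

The job is handed in: the trivet lies flat on the board, tile side up, about 17 mm inside the front edge, and the cup was not touched; no verdict was returned.

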